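Count three balls into the order tray with the weighing tip-cup

TASK

Slide the front end of the blue order tray under the end of the chute, then push the red bar to tip the cup bit by bit until the dial shows that exactly three balls' weight has gone, and push the cup back fully upright. The three balls must lie in the tray, still under the chute end, and the other two in the cup; do not touch the balls, and leave the tapes and the parcel alone.

Things in the scene. Friction and masses are not known exactly. Their poses are not given: they have to be found in the camera images.
- stand: Fixed weighing dispenser. Origin on the table right below the cup's axle; +x is the (level) pouring direction, +z up. Foot 225 x 150 x 12 mm (x -198 to +28 mm); column 45 x 55 mm at x = -145 mm, 247 mm high; blue yoke arms at y = +-37 mm hold the axle 225 mm up. On its +y side at x = -145 mm a tilted round dial, 96 mm across, centre 140 mm up
- chute_end (a point): middle of the lower end of the steel chute's floor, where balls leave: 66 mm above the table, 125 mm from the stand's origin along its +x; underside 61 mm above the table. The chute (58 mm wide, sides 30 mm high) catches what falls from the cup and slopes down along +x; balls leave it one at a time at up to about 0.9 m/s
- cup (a joint): tilt of the white cup about its axle, rad: 0 = upright, at its stop; grows to 1.4 as it tips to the chute. Stiff: stays where left. Round bottom, 90 mm radius about the axle, clear cheeks and inner guide; five polished balls in one row. Tipping sends them out one by one, each some 0.2 rad after the last, none before 0.2; after a step over 0.05 rad the row may swing and two go at once. Wait 1 s for things to settle
- pivot (a point): point on the cup's axle midway between the cheeks, about 225 mm above the table; rises up to 5 mm as the cup empties
- bar (a point): middle of the red round bar, 12 mm thick, 102 mm long along the axle's direction, 95 mm from the axle on two thin rods 58 mm apart; moves with the cup. Cup upright: 41 mm behind the axle (stand -x), 86 mm above it. Push it to the stand's +x to tip, to -x to bring the cup back; 2 to 3 N suffice. Nothing else within 50 mm at its height
- needle (a joint): red needle of the dial, rad: weight lost by the cup since it held five balls. About 0 with five balls, 0.4 more per ball gone (red mark = 0, then a black mark for each), so about 1.2 when three are gone. True only while nothing touches cup or bar, and some 0.7 s after the last movement
- tray: loose blue open tray, 150 x 110 mm outside, walls 50 mm high and 4 mm thick, 0.2 to 0.45 kg. Origin: centre of its underside; +x along the 150 mm side, towards the end that goes under the chute; the -x end carries the black grip block
- grip (a point): point for grasping on the tray's black grip block, which is 14 mm thick (tray x), 50 mm wide (tray y) and reaches 85 mm above the table; this point is 65 mm above the table, on the block's middle plane, 82 mm behind the tray's origin
- ball0: orange ball, 34 mm across, 35 g, origin at its centre; number 5 in the row from the lip. The channel is too narrow for balls to pass one another, so ball4 falls first, then ball3, ball2, ball1, ball0
- ball1: orange ball, 34 mm across, 35 g, origin at its centre; number 4 in the row from the lip. The channel is too narrow for balls to pass one another, so ball4 falls first, then ball3, ball2, ball1, ball0
- ball2: orange ball, 34 mm across, 35 g, origin at its centre; number 3 in the row from the lip. The channel is too narrow for balls to pass one another, so ball4 falls first, then ball3, ball2, ball1, ball0
- ball3: orange ball, 34 mm across, 35 g, origin at its centre; number 2 in the row from the lip. The channel is too narrow for balls to pass one another, so ball4 falls first, then ball3, ball2, ball1, ball0
- ball4: orange ball, 34 mm across, 35 g, origin at its centre; number 1 in the row from the lip. The channel is too narrow for balls to pass one another, so ball4 falls first, then ball3, ball2, ball1, ball0
- tape_red: bystander: roll of red tape lying flat, 100 mm across, 48 mm high; origin at the centre of its underside
- tape_yellow: bystander: roll of yellow tape lying flat, 100 mm across, 48 mm high; origin at the centre of its underside
- parcel: bystander: small carton with a yellow band, 110 x 85 x 70 mm; origin at the centre of its underside
Things that resemble listed ones, but are neither listed nor needed, are in the scene too. Of the things that look like the tray, the smaller one is meant.

How it is judged:
By the outcome, as a careful person would: the job done as asked, in the order asked, and still so for the second after the job is handed in, with the robot touching nothing.
It also fails if it takes over 72 s, if anything falls off the work surface, if the arm or the gripper's body presses on something with over 40 N, if the wrist force passes 120 N, or if a joint passes its speed limit or range.

ROBOT

A 6-joint arm with a two-finger parallel gripper is mounted at the origin on the work surface. World frame = base frame: x ahead of the robot, y to its left, z up, the work surface at z = 0. Lengths are in mm, angles in degrees, forces in N, time in s.
With the tool pointing down it reaches from about 300 to 750 mm from the base axis. Payload 8.5 kg.
Tool frame: the origin (TCP) lies midway between the tips of the shut fingers; the grasp point (between the pads) lies 19 mm behind it (arm.hold_point_z is the distance from the TCP to the grasp point, in mm); z points along the fingers, x is the direction in which the jaws open and shut, and the axes are right-handed (so a half turn about z gives the same grasp; the last joint's range is limited). The gripper opens to 85 mm and grips with 20 to 120 N. Pads are 22 mm wide; open, the fingers measure 114 mm over their backs; the gripper's body (76 mm by 85 mm) begins 54 mm behind the grasp point. The pads swing forward as they close: fully open they stand 13 mm farther back than shut.
Start: joints at [-12.336, 21.807, 74.336, -0, 83.858, -12.336], TCP at [549.982, 0.002, 231.322] pointing down, gripper open.
Joint ranges: [-178.18, 178.18], [-50.72, 133.34], [12.68, 142.11], [-81.47, 261.47], [9.98, 163.14], [-165.26, 165.26]. Speed limits (degrees/s): [136.94, 136.94, 180, 180, 180, 180].

INTERFACE

Orientations are given as a 3x3 rotation matrix whose columns are the frame's x, y, z axes.
In Python, from plant import arm gives the robot as it stands.
- The arm moves only by the shell command python3 -m jog 'ROWS' [FORCE]. ROWS is JSON, a list of rows, each a list of 3 entries, a list of its own where there are three numbers: the finger opening in mm, from 0 to 85.4, then the shift along the world's x, y, z in mm, then the turn, a rotation vector about the world's x, y, z in rad. A call has 1 to 10 rows; each row shifts and turns the commanded pose from where the row before left it; what a row does not reach is not made up. A row lasts 1/10 s, in which the tool goes at most 50 mm and 8.59 degrees, less where a joint would pass 70% of its speed; a pose out of reach is approached as far as the arm can. A call with a gripper value outside its range is refused whole. The fingers move at their own pace and stop on an object; FORCE is the grip in N (left out, the last holds). Time passes only in rows, so rows that do not move let the fingers close. It gives the time, the measured TCP pose, the force and the opening at its end, in the units of the state.
- arm.observe(): the state, without advancing time (a new reading comes with each control period).
- arm.camera(name): name is "scene" or "side" or "wrist"; returns a dict with "pixels" (480x640x3 uint8, red, green, blue), "range_z" (480x640 float32, mm along the optical axis (not along the pixel's ray), 0 where there is no reading), "vfov" (degrees; the focal length in pixels is half the picture's height over the tangent of half this angle, whatever the lens; pixels are square), "cx", "cy" (the principal point, pixels), "R" (3x3) and "t" (3): a world point X has camera coordinates R X + t. Camera axes: x right, y down, z forward; pixel columns grow to the right and rows downward; lengths in mm; the calibration is good to about 2 mm. The wrist camera is an equidistant fisheye: a pixel r from the principal point sees the ray r / f radians off the axis. A picture is of the moment at which its call begins.
- arm.job_done(): hands the job in, once; it reports no verdict.
The state is a dict: "clock": time; "joint_positions": joint angles; "joint_vel": joint speeds; "effort": joint torques, N m; "position": TCP position; "orientation": TCP orientation; "contact_force": force on the tool from outside, world axes, zero at the start; "wrist_torque": the same for the moment, N m; "grip_width": opening from 0.0 (shut) to 1.0 (fully open).
Only numpy, scipy, OpenCV 4.12 (cv2) and the standard library are available. Lean on these libraries where they do the work, as an engineer would, in place of code of your own. Each camera call takes 0.05 s, during which the arm holds its last target. There are 200 camera calls.

## Working session

There is one attempt and no reset: what is moved stays moved. The work goes in short steps, Python scripts to look and compute and a shell command to move; the robot and the scene stay as the last step left them, time stands still between calls to the robot, and variables do not carry over. Pictures are saved under pics/ and viewed, about 8 in all and at most 12, crops included, and the job is handed in when it is done.

```bash
mkdir -p pics
cat > h.py <<'E'
import numpy as np,cv2
from plant import arm
def snap(n,f):
    c=arm.camera(n); np.savez('pics/'+f+'.npz',**c); cv2.imwrite('pics/'+f+'.png',c['pixels'][:,:,::-1]); return c
def load(f): return np.load('pics/'+f+'.npz')
def px(c,u,v,z=None,r=1):
    """world point at pixel from depth, or on plane height z"""
    f=240/np.tan(np.radians(float(c['vfov'])/2)); d=np.array([(u-c['cx'])/f,(v-c['cy'])/f,1.])
    R,t=c['R'],c['t']
    if z is None:
        w=c['range_z'][v-r:v+r+1,u-r:u+r+1]; w=w[w>0]; return R.T@(d*np.median(w)-t) if len(w) else None
    o=-R.T@t; k=R.T@d; return o+k*(z-o[2])/k[2]
def proj(c,X):
    f=240/np.tan(np.radians(float(c['vfov'])/2)); p=c['R']@np.array(X,float)+c['t']; return p[0]/p[2]*f+c['cx'],p[1]/p[2]*f+c['cy']
E
python3 - <<'E'
from h import *
a=snap('scene','s0');b=snap('side','d0')
for c in(a,b): print(c['vfov'],c['R'].T@-c['t'])
print(arm.observe())
E
```

```text
47.052073676836336 [1023.40374961 -827.79187132 1365.32349457]
51.200397329767405 [252.63209791 663.5245793  993.51604054]
{'clock': 0.1, 'joint_positions': array([-1.23377518e+01,  2.18382698e+01,  7.43815246e+01,  2.84398412e-05,
        8.38566675e+01, -1.23359642e+01]), 'joint_vel': array([ 0.01522922, -0.05229461, -0.20557076, -0.16067515, -0.05671949,
        0.04916483]), 'effort': array([ 3.76895419e-03, -4.49219084e+01, -2.31655884e+01, -2.33104493e-04,
        3.63802450e-03,  7.57992581e-06]), 'position': array([5.49730914e+02, 3.77356378e-02, 2.30756272e+02]), 'orientation': array([[ 9.99999150e-01, -3.14393194e-05, -1.30358596e-03],
       [-3.10669977e-05, -9.99999959e-01,  2.85632776e-04],
       [-1.30359489e-03, -2.85592035e-04, -9.99999110e-01]]), 'contact_force': array([-0.32921924,  0.01745148,  0.15142256]), 'wrist_torque': array([0.00963264, 0.03020884, 0.04030059]), 'grip_width': 0.9994320390209701}
```

View pics/s0.png

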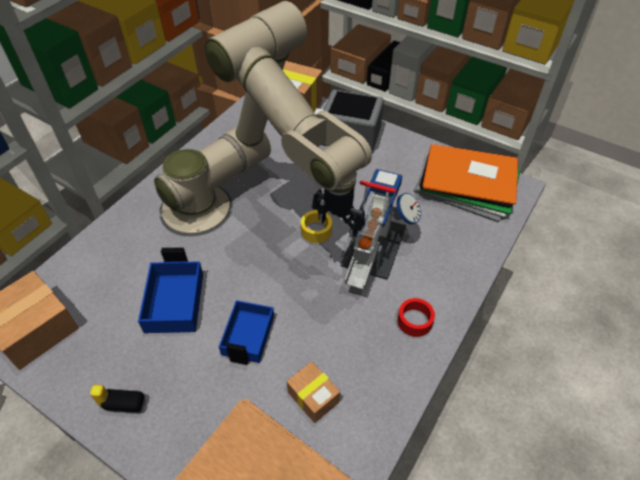

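View pics/d0.png

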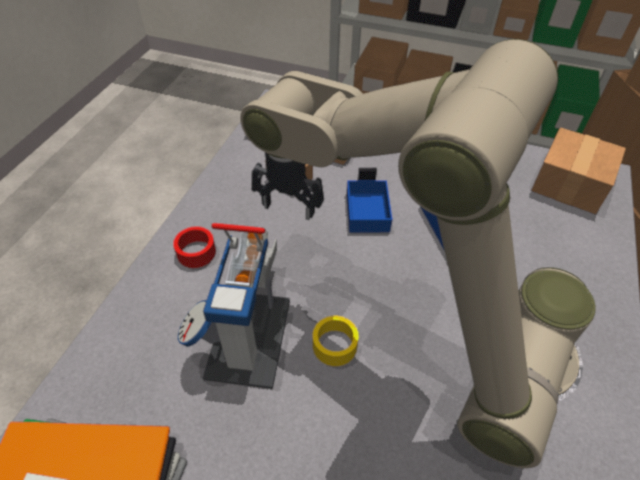

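Scene view: the small blue tray is at (247,332) with its grip at (237,353), and the larger decoy is at (172,296). The stand has its bar at (380,184), its dial at (408,208) and its chute end near (358,285). The yellow tape is at (316,227), the red tape at (416,317) and the parcel at (314,391). I'm taking close crops to confirm.

Run:
```python
from h import *
a=cv2.imread('pics/s0.png');b=cv2.imread('pics/d0.png')
A=cv2.resize(a[290:370,210:290],(400,400),interpolation=2)
B=cv2.resize(a[160:300,320:430],(440,560),interpolation=2)[:,:400]
A=np.vstack([A,np.zeros((160,400,3),np.uint8)])
cv2.imwrite('pics/c0.png',np.hstack([A,B]))
s=load('s0');d=load('d0')
for n,c,u,v,z in [('barL',s,361,182,311),('barR',s,399,188,311),('bar d1',d,214,226,311),('bar d2',d,264,231,311),('grip',s,237,346,85),('grip d',d,368,170,85),('yel',s,316,220,48),('red',s,416,310,48),('parcel',s,314,385,70),('yel',d,336,335,48),('red',d,195,240,48)]:
  print(n,px(c,u,v,z).round(),px(c,u,v).round())
```

```text
barL [547. 125. 311.] [549. 120. 317.]
barR [644. 160. 311.] [533. 449.   3.]
bar d1 [638. 140. 311.] [634. 145. 318.]
bar d2 [546. 120. 311.] [545. 122. 314.]
grip [ 472. -363.   85.] [ 473. -363.   86.]
grip d [ 467. -362.   85.] [ 467. -362.   85.]
yel [392. 138.  48.] [375. 164.  13.]
red [807.   8.  48.] [800.  36.   4.]
parcel [ 694. -339.   70.] [ 695. -340.   72.]
yel [394. 132.  48.] [401. 106.   1.]
red [809.  -3.  48.] [833. -32.   8.]
```

View pics/c0.png

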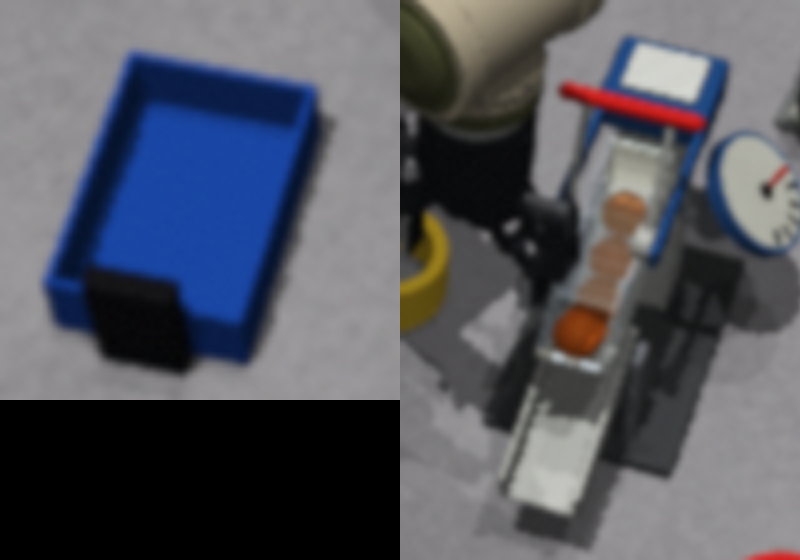

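Run:
```python
from h import *
s=load('s0');d=load('d0')
for n,u,v,z in [('FL',237,301,50),('FR',273.6,308,50),('NL',219.6,347,50),('NR',259,355,50),('chL',346,284,66),('chR',364,289,66),('barL',360.5,182.5,311),('barR',397,190.5,311),('dial',411.5,207,140),('gripTopL',227.5,344.5,85),('gripTopR',245.5,346,85)]:
  print(n,px(s,u,v,z).round())
  if n[0]in'gcd': print(px(s,int(u),int(v)).round())
b=cv2.imread('pics/d0.png')
cv2.imwrite('pics/c1.png',cv2.resize(b[140:400,170:400],None,fx=2.3,fy=2.3,interpolation=2))
# stand pixels via depth: red bar
for c in(s,d):
  h=cv2.cvtColor(c['pixels'],cv2.COLOR_RGB2HSV); m=((h[...,0]<6)|(h[...,0]>174))&(h[...,1]>150)&(h[...,2]>80)
  P=np.array([px(c,u,v,None,0) for v,u in zip(*np.where(m&(c['range_z']>0)))]); q=P[(P[:,2]>300)&(P[:,2]<330)&(P[:,0]<700)&(P[:,1]>50)&(P[:,1]<220)&(P[:,0]>480)]
  v0=q[:,:2]-q[:,:2].mean(0); w=np.linalg.svd(v0,full_matrices=False)[2][0]; e=v0@w
  print(len(q),q.mean(0).round(1),'mid',(q[:,:2].mean(0)+w*(e.max()+e.min())/2).round(1),w.round(3),np.ptp(e))
```

```text
FL [ 370. -238.   50.]
FR [ 470. -202.   50.]
NL [ 420. -377.   50.]
NR [ 522. -340.   50.]
chL [604. -33.  66.]
[584.   6.   3.]
chR [656. -20.  66.]
[639.  18.   5.]
barL [547. 123. 311.]
barR [643. 149. 311.]
dial [651. 269. 140.]
[654. 255. 155.]
gripTopL [ 449. -373.   85.]
[ 447. -373.   86.]
gripTopR [ 491. -351.   85.]
[ 457. -323.    8.]
130 [596.7 129.  317.3] mid [595.2 128.7] [0.979 0.206] 94.26950624578495
260 [590.7 134.  317.6] mid [591.3 134.1] [-0.976 -0.218] 96.89110189519056
```

View pics/c1.png

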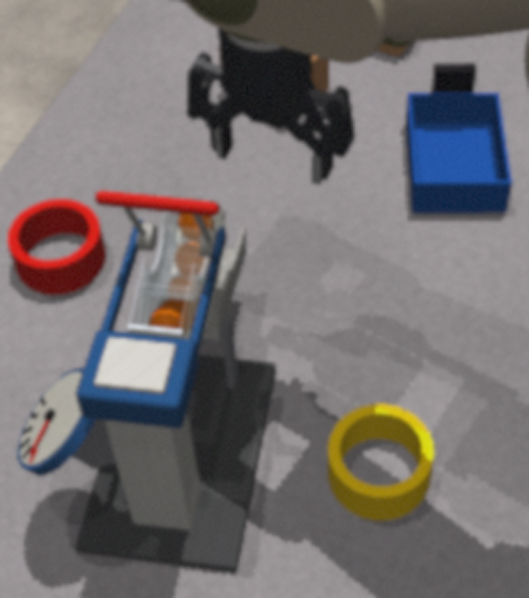

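Side view: the dial hub is at crop (48,415), the needle points to the red mark at (33,458), and the chute and cup are clear. Candidates for the tray are the small blue one at scene (247,332), grip (237,346), which I choose, and the large decoy at (172,296).

Estimates:
- **Grip:** (473,-365), tray yaw 110°.
- **Stand:** origin (602,91), +x at -78°.
- **Chute end:** (628,-31), which agrees with the direct measurement of (630,-27).

Next I move above the grip.

```bash
python3 -m jog '[[60,[-7.7,-36.5,-5],[0,0,-0.1218]],[60,[-7.7,-36.5,-5],[0,0,-0.1218]],[60,[-7.7,-36.5,-5],[0,0,-0.1218]],[60,[-7.7,-36.5,-5],[0,0,-0.1218]],[60,[-7.7,-36.5,-5],[0,0,-0.1218]],[60,[-7.7,-36.5,-5],[0,0,-0.1218]],[60,[-7.7,-36.5,-5],[0,0,-0.1218]],[60,[-7.7,-36.5,-5],[0,0,-0.1218]],[60,[-7.7,-36.5,-5],[0,0,-0.1218]],[60,[-7.7,-36.5,-5],[0,0,-0.1218]]]' 30
python3 -m jog '[[60,[0,0,0],[0,0,0]],[60,[0,0,0],[0,0,0]]]'
python3 - <<'E'
from h import *
c=snap('wrist','w0'); print(c['vfov'],c['cx'],c['cy'])
o=arm.observe(); print(o['position'],o['orientation'][:,0])
f=240/np.tan(np.radians(float(c['vfov'])/2))
# equidistant projection of expected grip top corners
tx=np.array([-.345,.938]);ty=np.array([-tx[1],tx[0]]);g=np.array([473,-365])
im=c['pixels'][:,:,::-1].copy()
for i,j in [(7,25),(7,-25),(-7,-25),(-7,25)]:
  P=c['R']@np.r_[g+tx*i+ty*j,85]+c['t']; r=np.hypot(P[0],P[1]); th=np.arctan2(r,P[2]); u,v=c['cx']+P[0]/r*th*f,c['cy']+P[1]/r*th*f; print(round(u),round(v)); cv2.circle(im,(int(u),int(v)),2,(0,255,0),-1)
cv2.imwrite('pics/w0a.png',im)
E
```

```text
clock: 1.1
position: [472.3, -366.4, 180.8]
orientation: [[0.341, -0.94, -0.0], [-0.94, -0.341, 0.001], [-0.001, 0.0, -1.0]]
contact_force: [0.9, -0.8, 1.0]
grip_width: 0.702
clock: 1.3
position: [472.6, -365.2, 180.6]
orientation: [[0.345, -0.938, -0.001], [-0.938, -0.345, 0.001], [-0.002, 0.0, -1.0]]
contact_force: [0.9, 0.5, -0.1]
grip_width: 0.706
65.70646984690485 325.2372588855748 239.71502884058427
[ 472.95105714 -364.4682373   181.03137323] [ 0.34648626 -0.93805452 -0.00099696]
314 274
314 203
335 203
335 274
```

View pics/w0a.png

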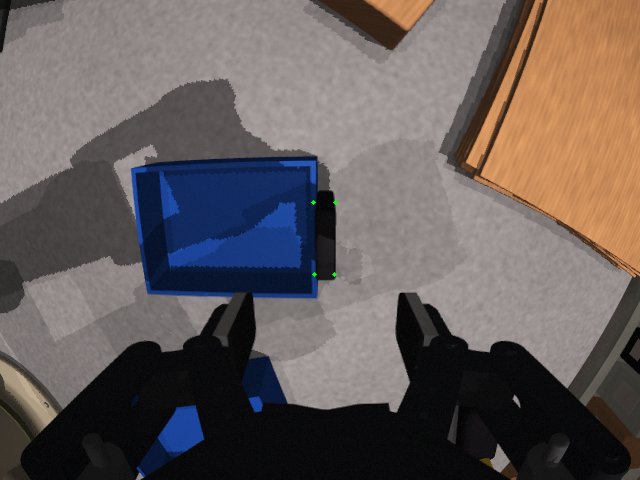

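The wrist view shows the block at (326,236), within about 2 mm of my estimate, with the yaw aligned. I descend and grip.

```bash
python3 -m jog '[[60,[0,0,-25],[0,0,0]],[60,[0,0,-25],[0,0,0]],[60,[0,0,-25],[0,0,0]],[60,[0,0,-25],[0,0,0]],[60,[0,0,-18],[0,0,0]],[60,[0,0,-8],[0,0,0]],[60,[0,0,0],[0,0,0]]]' 40
python3 -m jog '[[0,[0,0,0],[0,0,0]],[0,[0,0,0],[0,0,0]],[0,[0,0,0],[0,0,0]],[0,[0,0,0],[0,0,0]],[0,[0,0,0],[0,0,0]],[0,[0,0,0],[0,0,0]]]' 40
```

```text
clock: 2.05
position: [473.1, -363.9, 54.9]
orientation: [[0.347, -0.938, -0.001], [-0.938, -0.347, 0.001], [-0.001, 0.0, -1.0]]
contact_force: [-0.0, 0.7, 0.4]
grip_width: 0.702
clock: 2.65
position: [473.2, -365.1, 56.2]
orientation: [[0.346, -0.938, 0.001], [-0.938, -0.346, -0.001], [0.001, -0.001, -1.0]]
contact_force: [-0.6, 2.1, 6.4]
grip_width: 0.158
```

```bash
python3 -m jog '[[0,[6,7,0],[0,0,-0.0141]],[0,[11,13,0],[0,0,-0.0141]],[0,[11,13,0],[0,0,-0.0141]],[0,[11,13,0],[0,0,-0.0141]],[0,[11,13,0],[0,0,-0.0141]],[0,[11,13,0],[0,0,-0.0141]],[0,[11,13,0],[0,0,-0.0141]],[0,[11,13,0],[0,0,-0.0141]],[0,[11,13,0],[0,0,-0.0141]],[0,[11,13,0],[0,0,-0.0141]]]'
python3 - <<'E'
from h import *
snap('scene','s1')
E
```

```text
clock: 3.65
position: [578.5, -241.3, 56.2]
orientation: [[0.21, -0.978, 0.001], [-0.978, -0.21, -0.002], [0.002, -0.0, -1.0]]
contact_force: [-3.3, -4.0, 5.0]
grip_width: 0.156
```

```bash
python3 -m jog '[[0,[11,13,0],[0,0,0]],[0,[11,13,0],[0,0,0]],[0,[11,13,0],[0,0,0]],[0,[11,13,0],[0,0,0]],[0,[11,13,0],[0,0,0]],[0,[11,10,0],[0,0,0]],[0,[10,10,0],[0,0,0]],[0,[0,0,0],[0,0,0]],[0,[0,0,0],[0,0,0]]]'
python3 - <<'E'
from h import *
c=snap('scene','s2')
cv2.imwrite('pics/s2c.png',cv2.resize(c['pixels'][150:390,270:470,::-1],None,fx=2.5,fy=2.5,interpolation=2))
E
```

```text
clock: 4.6
position: [655.1, -155.6, 56.3]
orientation: [[0.211, -0.978, 0.003], [-0.978, -0.211, 0.0], [0.001, -0.003, -1.0]]
contact_force: [2.9, 2.3, 5.7]
grip_width: 0.155
```

View pics/s2c.png

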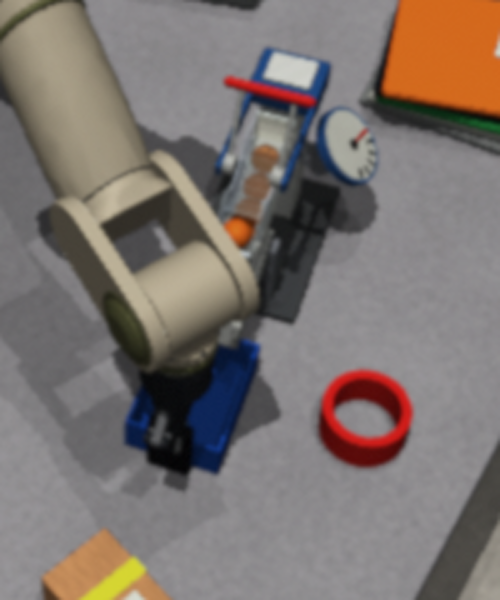

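Tray is in place with its front under the chute end. I release and rise straight up.

```bash
python3 -m jog '[[50,[0,0,0],[0,0,0]],[50,[0,0,0],[0,0,0]],[50,[0,0,0],[0,0,0]],[50,[0,0,0],[0,0,0]],[50,[0,0,10],[0,0,0]],[50,[0,0,30],[0,0,0]],[50,[0,0,45],[0,0,0]],[50,[0,0,45],[0,0,0]],[50,[0,0,45],[0,0,0]],[50,[0,0,45],[0,0,0]]]'
python3 -m jog '[[45,[0,0,45],[0,0,0]],[45,[0,0,45],[0,0,0]],[45,[0,30,14],[0,0,0]],[45,[-10,40,0],[0,0,0]],[45,[-10,40,0],[0,0,0]],[45,[-10,40,0],[0,0,0]],[45,[-10,40,0],[0,0,0]],[45,[-10,40,0],[0,0,0]],[45,[-10,40,0],[0,0,0]],[45,[-2,16,0],[0,0,0]]]'
python3 -m jog '[[45,[0,0,0],[0,0,0]],[45,[0,0,0],[0,0,0]]]'
python3 - <<'E'
from h import *
c=snap('wrist','w1');s=snap('scene','s3');d=snap('side','d3')
a=cv2.resize(s['pixels'][150:390,270:470,::-1],(480,576))[:,:320]
a=cv2.resize(s['pixels'][240:390,290:390,::-1],(400,600))
b=cv2.resize(d['pixels'][180:380,160:294,::-1],(400,600))
cv2.imwrite('pics/p3.png',np.hstack([a,b]))
E
```

```text
clock: 5.65
position: [653.5, -155.8, 278.3]
orientation: [[0.21, -0.978, 0.001], [-0.978, -0.21, -0.0], [0.001, -0.001, -1.0]]
contact_force: [1.7, 0.2, -0.2]
grip_width: 0.589
clock: 6.65
position: [590.5, 133.1, 380.8]
orientation: [[0.213, -0.977, 0.002], [-0.977, -0.213, 0.0], [-0.0, -0.002, -1.0]]
contact_force: [1.0, -0.3, -0.2]
grip_width: 0.53
clock: 6.85
position: [592.2, 129.3, 379.5]
orientation: [[0.21, -0.978, 0.0], [-0.978, -0.21, -0.0], [0.0, -0.0, -1.0]]
contact_force: [0.3, -0.2, -0.2]
grip_width: 0.523
```

View pics/w1.png

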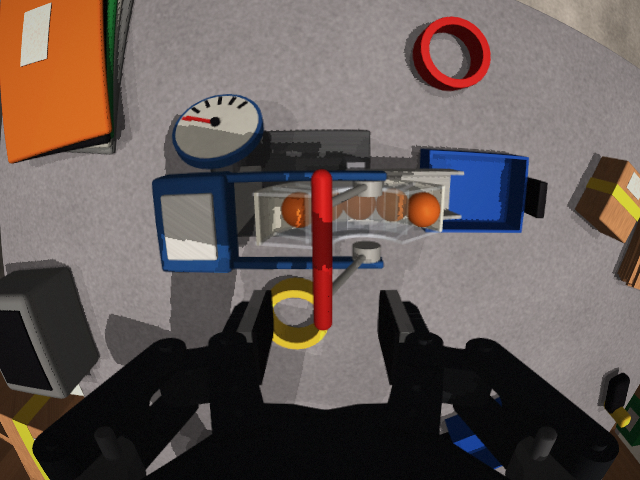

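View pics/p3.png

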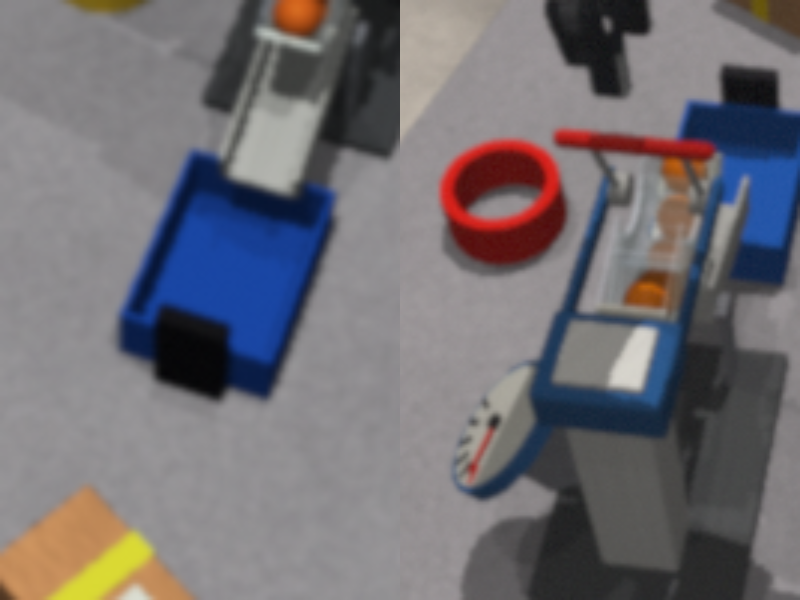

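The wrist view shows all that matters: the bar from (322,172) to (323,328), the dial hub at (215,121) with the needle on the red mark, the five balls in the cup, and the tray under the chute. The side crop shows the chute end over the tray's front.

```bash
cat >> h.py <<'E'
def wpx(c,u,v,z):
    f=240/np.tan(np.radians(float(c['vfov'])/2)); a=np.array([u-c['cx'],v-c['cy']]); r=np.hypot(*a); th=r/f
    k=c['R'].T@np.r_[a/r*np.sin(th),np.cos(th)]; o=-c['R'].T@c['t']; return o+k*(z-o[2])/k[2]
def wproj(c,X):
    f=240/np.tan(np.radians(float(c['vfov'])/2)); P=c['R']@np.array(X,float)+c['t']; r=np.hypot(P[0],P[1])
    return c['cx']+P[0]/r*np.arctan2(r,P[2])*f, c['cy']+P[1]/r*np.arctan2(r,P[2])*f
E
python3 - <<'E'
from h import *
c=load('w1')
for u,v,z in [(322,172,311),(323,328,311),(322,250,311),(422,152,50),(528,157,50),(521,232,50),(428,228,50),(460,172,90),(460,216,90),(215,121,140)]: print(u,v,wpx(c,u,v,z).round(1))
o=np.array([602,91]);xs=np.array([.21,-.978])
print(arm.observe()['position'])
E
```

```text
322 172 [639.7 140.6 311. ]
323 328 [541.9 119.2 311. ]
322 250 [594.2 131.  311. ]
422 152 [666.2  16.7  50. ]
528 157 [ 702.4 -138.1   50. ]
521 232 [ 596. -162.   50.]
428 228 [570.  -18.1  50. ]
460 172 [654.7 -25.6  90. ]
460 216 [601.9 -41.4  90. ]
215 121 [652.9 258.7 140. ]
[592.41098549 128.59081921 379.17163185]
```

```bash
python3 -m jog '[[45,[0,0,-20],[0,0,0]],[45,[0,0,-25],[0,0,0]],[45,[0,0,-25],[0,0,0]],[45,[0,0,-15],[0,0,0]],[45,[0,0,-5],[0,0,0]],[32,[0,0,0],[0,0,0]],[32,[0,0,0],[0,0,0]],[32,[0,0,0],[0,0,0]]]'
python3 -m jog '[[32,[0.4,-2,0],[0,0,0]],[32,[0.4,-2,0],[0,0,0]],[32,[0.4,-2,0],[0,0,0]],[32,[0.2,-1,0],[0,0,0]],[32,[0.2,-1,0],[0,0,0]],[32,[0.2,-1,0],[0,0,0]],[32,[0.2,-1,0],[0,0,0]],[32,[0,0,0],[0,0,0]],[32,[0,0,0],[0,0,0]]]'
python3 - <<'E'
from h import *
c=snap('wrist','w2'); cv2.imwrite('pics/w2c.png',c['pixels'][:,:,::-1])
d=snap('side','d4')
E
```

```text
clock: 7.8
position: [592.3, 129.9, 290.3]
orientation: [[0.21, -0.978, 0.002], [-0.978, -0.21, 0.0], [0.0, -0.002, -1.0]]
contact_force: [-0.1, -0.4, -0.9]
grip_width: 0.372
clock: 8.7
position: [594.0, 120.1, 289.3]
orientation: [[0.21, -0.978, 0.0], [-0.978, -0.21, 0.0], [-0.0, -0.0, -1.0]]
contact_force: [-1.1, 1.5, -1.1]
grip_width: 0.373
```

View pics/w2c.png

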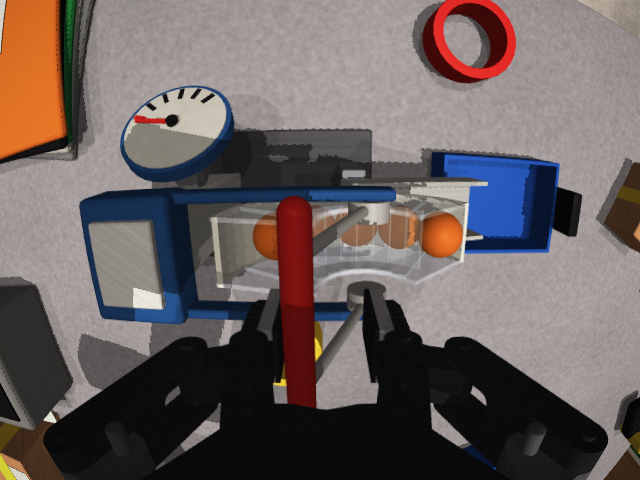

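The fingers straddle the bar between its rods, with the bar near (297,330) and the dial hub at (171,121). To save views I'll read the needle by code: fit the dial plane, then back-project the red pixels onto it.

```bash
cat >> h.py <<'E'
def rays(c,uv):
    f=240/np.tan(np.radians(float(c['vfov'])/2)); a=uv-np.array([c['cx'],c['cy']]); r=np.hypot(a[:,0],a[:,1])+1e-9; th=r/f
    return np.c_[a/r[:,None]*np.sin(th)[:,None],np.cos(th)]
def wcloud(c):
    v,u=np.mgrid[:480,:640]; k=rays(c,np.c_[u.ravel(),v.ravel()].astype(float)); z=c['range_z'].ravel().astype(float)
    W=(k/k[:,2:]*z[:,None]-c['t'])@c['R']; W[z<=0]=np.nan; return W.reshape(480,640,3)
def onplane(c,uv,p,n):
    k=rays(c,np.asarray(uv,float))@c['R']; o=-c['R'].T@c['t']; return o+k*((p-o)@n/(k@n))[:,None]
def reds(c):
    h=cv2.cvtColor(c['pixels'],cv2.COLOR_RGB2HSV); return ((h[...,0]<6)|(h[...,0]>174))&(h[...,1]>120)&(h[...,2]>70)
def needle(c):
    D=np.load('dial.npz'); m=reds(c); v,u=np.where(m); P=onplane(c,np.c_[u,v],D['hub'],D['n'])-D['hub']
    a,b=P@D['e1'],P@D['e2']; r=np.hypot(a,b); k=(r>8)&(r<29); 
    return (np.arctan2(b[k].mean(),a[k].mean()),k.sum()) if k.any() else (None,0)
def balls(c):
    h=cv2.cvtColor(c['pixels'],cv2.COLOR_RGB2HSV); m=(h[...,0]>=7)&(h[...,0]<17)&(h[...,1]>150)&(h[...,2]>110); W=wcloud(c)
    q=W-np.array([639,-76,0]); xs=np.array([.212,-.977]); ys=np.array([.977,.212]); a=q[...,:2]@xs; b=q[...,:2]@ys
    t=m&(np.abs(a)<75)&(np.abs(b)<58)&(q[...,2]<60); n,_,st,_=cv2.connectedComponentsWithStats(t.astype(np.uint8))
    s=[int(x) for x in st[1:,4] if x>40]
    W2=W-np.array([602,91,0]); cup=m&(W2[...,2]>120)&(np.abs(W2[...,:2]@ys)<30)&(np.abs(W2[...,:2]@xs)<110)
    return 'tray blobs',s,'cup px',int(cup.sum())
def status():
    c=arm.camera('wrist'); o=arm.observe(); a,k=needle(c); z=float(np.load('dial.npz')['a0'])
    d=(a-z) if a is not None else np.nan; d=(d+np.pi)%(2*np.pi)-np.pi
    print(round(o['clock'],2),'pos',o['position'].round(1),'F',o['contact_force'].round(1),'needle %.2f (%d px)'%(d,k),*balls(c)); return c
E
python3 - <<'E'
from h import *
c=load('w2'); W=wcloud(c); p=c['pixels'].astype(int)
m=(p.min(2)>110)&(p.max(2)-p.min(2)<40)&(np.linalg.norm(W-[653,259,140],axis=2)<55)
P=W[m]; cen=P.mean(0); n=np.linalg.svd(P-cen,full_matrices=False)[2][2]; n*=np.sign(n[2]); print(len(P),cen.round(1),n.round(3),'rms',((P-cen)@n).std())
bl=np.array([(u,v) for v in range(112,131) for u in range(162,181) if p[v,u].max()<60]); print(bl.mean(0),len(bl))
hub=onplane(c,[bl.mean(0)],cen,n)[0]; print('hub',hub.round(1))
e1=np.array([.212,-.977,0]); e1-=n*(e1@n); e1/=np.linalg.norm(e1); e2=np.cross(n,e1)
np.savez('dial.npz',hub=hub,n=n,e1=e1,e2=e2,a0=0.); a=needle(c); print(a, needle(load('w1')))
np.savez('dial.npz',hub=hub,n=n,e1=e1,e2=e2,a0=a[0])
# black marks
v,u=np.mgrid[80:180,115:240]; uv=np.c_[u.ravel(),v.ravel()]; Q=onplane(c,uv,hub,n)-hub; x,y=Q@e1,Q@e2; r=np.hypot(x,y); dk=(p[uv[:,1],uv[:,0]].max(1)<90)&(r>28)&(r<42)
an=np.sort((np.arctan2(y[dk],x[dk])-a[0]+np.pi)%(2*np.pi)-np.pi); print(np.histogram(an,np.arange(-3,3.01,.1)))
status()
E
```

```text
5386 [647.3 251.3 152.5] [0.665 0.149 0.732] rms 0.6071602443339493
[171.26548673 120.18584071] 113
hub [652.5 257.8 146.5]
(np.float64(3.0194470415613877), np.int64(103)) (np.float64(2.8633692277939966), np.int64(63))
(array([ 0,  0,  0,  0,  0,  0, 25, 27,  0,  0, 14, 31,  0,  0,  3, 27,  5,
        0,  0, 15, 15,  0,  0,  1, 28,  4,  0,  0,  0,  0,  0,  0,  0,  0,
        0,  0,  0,  0,  0,  0,  0,  0,  0,  0,  0,  0,  0,  0,  0,  0,  0,
        0,  0,  0,  0,  0,  0,  0,  0,  0]), array([-3.00000000e+00, -2.90000000e+00, -2.80000000e+00, -2.70000000e+00,
       -2.60000000e+00, -2.50000000e+00, -2.40000000e+00, -2.30000000e+00,
       -2.20000000e+00, -2.10000000e+00, -2.00000000e+00, -1.90000000e+00,
       -1.80000000e+00, -1.70000000e+00, -1.60000000e+00, -1.50000000e+00,
       -1.40000000e+00, -1.30000000e+00, -1.20000000e+00, -1.10000000e+00,
       -1.00000000e+00, -9.00000000e-01, -8.00000000e-01, -7.00000000e-01,
       -6.00000000e-01, -5.00000000e-01, -4.00000000e-01, -3.00000000e-01,
       -2.00000000e-01, -1.00000000e-01,  2.66453526e-15,  1.00000000e-01,
        2.00000000e-01,  3.00000000e-01,  4.00000000e-01,  5.00000000e-01,
        6.00000000e-01,  7.00000000e-01,  8.00000000e-01,  9.00000000e-01,
        1.00000000e+00,  1.10000000e+00,  1.20000000e+00,  1.30000000e+00,
        1.40000000e+00,  1.50000000e+00,  1.60000000e+00,  1.70000000e+00,
        1.80000000e+00,  1.90000000e+00,  2.00000000e+00,  2.10000000e+00,
        2.20000000e+00,  2.30000000e+00,  2.40000000e+00,  2.50000000e+00,
        2.60000000e+00,  2.70000000e+00,  2.80000000e+00,  2.90000000e+00,
        3.00000000e+00]))
8.85 pos [594.  120.1 289.3] F [0.6 1.6 0.4] needle 0.00 (100 px) tray blobs [] cup px 2273
```

```bash
sed -i "s/d=(a-z) if/d=(z-a) if/" h.py
python3 - <<'E'
import numpy as np
D=dict(np.load('dial.npz')); D['a0']=2.863; np.savez('dial.npz',**D)
E
python3 -m jog '[[32,[0.2,-1,0],[0,0,0]],[32,[0.2,-1,0],[0,0,0]],[32,[0.2,-1,0],[0,0,0]],[32,[0.2,-1,0],[0,0,0]],[32,[0.2,-1,0],[0,0,0]],[32,[0.2,-1,0],[0,0,0]],[32,[0.2,-1,0],[0,0,0]],[32,[0.2,-1,0],[0,0,0]],[32,[0.2,-1,0],[0,0,0]],[32,[0.2,-1,0],[0,0,0]]]'
python3 -c "
from h import *
c=status()
v,u=np.where(reds(c)); P=onplane(c,np.c_[u,v],np.array([0,0,314.]),np.array([0,0,1.])); q=P-[602,91,0]; a=q[:,:2]@[.212,-.977]; b=q[:,:2]@[.977,.212]; k=(abs(b)<52)&(abs(a)<110); print('bar x',np.median(a[k]),k.sum())"
```

```text
clock: 9.85
position: [596.0, 109.9, 289.4]
orientation: [[0.21, -0.978, 0.0], [-0.978, -0.21, 0.0], [-0.0, -0.0, -1.0]]
contact_force: [1.4, 2.4, 1.1]
grip_width: 0.378
9.9 pos [596.  109.8 289.4] F [2.1 2.2 1.6] needle -1.15 (126 px) tray blobs [] cup px 2421
bar x -29.109411031597535 6630
```

```bash
python3 -m jog '[[32,[0.2,-1,0],[0,0,0]],[32,[0.2,-1,0],[0,0,0]],[32,[0.2,-1,0],[0,0,0]],[32,[0.2,-1,0],[0,0,0]],[32,[0.2,-1,0],[0,0,0]],[32,[0.2,-1,0],[0,0,0]],[32,[-0.6,3,0],[0,0,0]],[32,[-0.6,3,0],[0,0,0]],[32,[0,0,0],[0,0,0]],[32,[0,0,0],[0,0,0]]]'
python3 -m jog '[[32,[0,0,0],[0,0,0]],[32,[0,0,0],[0,0,0]],[32,[0,0,0],[0,0,0]],[32,[0,0,0],[0,0,0]],[32,[0,0,0],[0,0,0]],[32,[0,0,0],[0,0,0]]]'
python3 -c "
from h import *
c=status();np.savez('pics/w5.npz',**c)"
```

```text
clock: 10.9
position: [595.9, 110.0, 289.2]
orientation: [[0.21, -0.978, -0.0], [-0.978, -0.21, -0.0], [0.0, 0.0, -1.0]]
contact_force: [0.3, 0.5, -0.2]
grip_width: 0.371
clock: 11.5
position: [596.0, 110.0, 289.3]
orientation: [[0.21, -0.978, -0.0], [-0.978, -0.21, -0.0], [0.0, 0.0, -1.0]]
contact_force: [-0.8, -0.3, -0.8]
grip_width: 0.375
11.55 pos [596.  110.  289.3] F [-0.4 -0.2 -1. ] needle -0.01 (89 px) tray blobs [] cup px 2578
```

Needle reads 0 with five balls, so the reading works. Next come the 4 mm tipping cycles (about 0.04 rad each).

```bash
python3 -m jog '[[32,[0.6,-3,0],[0,0,0]],[32,[0.6,-3,0],[0,0,0]],[32,[0.2,-1,0],[0,0,0]],[32,[0.2,-1,0],[0,0,0]],[32,[0.2,-1,0],[0,0,0]],[32,[0.2,-1,0],[0,0,0]],[32,[-0.6,3,0],[0,0,0]],[32,[-0.6,3,0],[0,0,0]],[32,[0,0,0],[0,0,0]],[32,[0,0,0],[0,0,0]]]' >/dev/null
python3 -m jog '[[32,[0,0,0],[0,0,0]],[32,[0,0,0],[0,0,0]],[32,[0,0,0],[0,0,0]],[32,[0,0,0],[0,0,0]],[32,[0,0,0],[0,0,0]]]' >/dev/null
python3 -c "
from h import *
status()"
```

```text
13.1 pos [596.8 106.  289.3] F [-0.2  0.3  1. ] needle -0.02 (85 px) tray blobs [] cup px 2588
```

```bash
python3 -m jog '[[32,[0.6,-3,0],[0,0,0]],[32,[0.6,-3,0],[0,0,0]],[32,[0.2,-1,0],[0,0,0]],[32,[0.2,-1,0],[0,0,0]],[32,[0.2,-1,0],[0,0,0]],[32,[0.2,-1,0],[0,0,0]],[32,[-0.6,3,0],[0,0,0]],[32,[-0.6,3,0],[0,0,0]],[32,[0,0,0],[0,0,0]],[32,[0,0,0],[0,0,0]]]' >/dev/null
python3 -m jog '[[32,[0,0,0],[0,0,0]],[32,[0,0,0],[0,0,0]],[32,[0,0,0],[0,0,0]],[32,[0,0,0],[0,0,0]],[32,[0,0,0],[0,0,0]]]' >/dev/null
python3 -c "
from h import *
status()"
```

```text
14.65 pos [597.6 102.  289.3] F [ 0.1 -0.5  0.1] needle 0.35 (79 px) tray blobs [446] cup px 1294
```

One ball is gone: needle 0.35, one blob in the tray. Continuing.

```bash
python3 -m jog '[[32,[0.6,-3,0],[0,0,0]],[32,[0.6,-3,0],[0,0,0]],[32,[0.2,-1,0],[0,0,0]],[32,[0.2,-1,0],[0,0,0]],[32,[0.2,-1,0],[0,0,0]],[32,[0.2,-1,0],[0,0,0]],[32,[-0.6,3,0],[0,0,0]],[32,[-0.6,3,0],[0,0,0]],[32,[0,0,0],[0,0,0]],[32,[0,0,0],[0,0,0]]]' >/dev/null
python3 -m jog '[[32,[0,0,0],[0,0,0]],[32,[0,0,0],[0,0,0]],[32,[0,0,0],[0,0,0]],[32,[0,0,0],[0,0,0]],[32,[0,0,0],[0,0,0]]]' >/dev/null
python3 -c "
from h import *
status()"
```

```text
16.2 pos [598.4  98.  289.3] F [ 0.6 -0.3 -0. ] needle 0.34 (75 px) tray blobs [446] cup px 1340
```

```bash
python3 -m jog '[[32,[0.6,-3,0],[0,0,0]],[32,[0.6,-3,0],[0,0,0]],[32,[0.2,-1,0],[0,0,0]],[32,[0.2,-1,0],[0,0,0]],[32,[0.2,-1,0],[0,0,0]],[32,[0.2,-1,0],[0,0,0]],[32,[-0.6,3,0],[0,0,0]],[32,[-0.6,3,0],[0,0,0]],[32,[0,0,0],[0,0,0]],[32,[0,0,0],[0,0,0]]]' >/dev/null
python3 -m jog '[[32,[0,0,0],[0,0,0]],[32,[0,0,0],[0,0,0]],[32,[0,0,0],[0,0,0]],[32,[0,0,0],[0,0,0]],[32,[0,0,0],[0,0,0]]]' >/dev/null
python3 -c "
from h import *
status()"
```

```text
17.75 pos [599.2  94.  289.3] F [ 0.4 -0.2  0.1] needle 0.35 (74 px) tray blobs [455] cup px 1377
```

```bash
python3 -m jog '[[32,[0.6,-3,0],[0,0,0]],[32,[0.6,-3,0],[0,0,0]],[32,[0.2,-1,0],[0,0,0]],[32,[0.2,-1,0],[0,0,0]],[32,[0.2,-1,0],[0,0,0]],[32,[0.2,-1,0],[0,0,0]],[32,[-0.6,3,0],[0,0,0]],[32,[-0.6,3,0],[0,0,0]],[32,[0,0,0],[0,0,0]],[32,[0,0,0],[0,0,0]]]' >/dev/null
python3 -m jog '[[32,[0,0,0],[0,0,0]],[32,[0,0,0],[0,0,0]],[32,[0,0,0],[0,0,0]],[32,[0,0,0],[0,0,0]],[32,[0,0,0],[0,0,0]]]' >/dev/null
python3 -c "
from h import *
c=status();np.savez('pics/w6.npz',**c)"
```

```text
19.3 pos [600.   90.  289.3] F [-0.1  0.1 -0.8] needle 0.35 (73 px) tray blobs [461] cup px 1418
```

```bash
python3 -m jog '[[32,[0.6,-3,0],[0,0,0]],[32,[0.6,-3,0],[0,0,0]],[32,[0.2,-1,0],[0,0,0]],[32,[0.2,-1,0],[0,0,0]],[32,[0.2,-1,0],[0,0,0]],[32,[0.2,-1,0],[0,0,0]],[32,[-0.6,3,0],[0,0,0]],[32,[-0.6,3,0],[0,0,0]],[32,[0,0,0],[0,0,0]],[32,[0,0,0],[0,0,0]]]' >/dev/null
python3 -m jog '[[32,[0,0,0],[0,0,0]],[32,[0,0,0],[0,0,0]],[32,[0,0,0],[0,0,0]],[32,[0,0,0],[0,0,0]],[32,[0,0,0],[0,0,0]]]' >/dev/null
python3 -c "
from h import *
c=status();np.savez('pics/w7.npz',**c)"
```

```text
20.85 pos [600.8  86.  289.3] F [-0.2 -0.1 -1. ] needle 0.33 (70 px) tray blobs [464] cup px 1512
```

```bash
python3 -m jog '[[32,[0.6,-3,0],[0,0,0]],[32,[0.6,-3,0],[0,0,0]],[32,[0.2,-1,0],[0,0,0]],[32,[0.2,-1,0],[0,0,0]],[32,[0.2,-1,0],[0,0,0]],[32,[0.2,-1,0],[0,0,0]],[32,[-0.6,3,0],[0,0,0]],[32,[-0.6,3,0],[0,0,0]],[32,[0,0,0],[0,0,0]],[32,[0,0,0],[0,0,0]]]' >/dev/null
python3 -m jog '[[32,[0,0,0],[0,0,0]],[32,[0,0,0],[0,0,0]],[32,[0,0,0],[0,0,0]],[32,[0,0,0],[0,0,0]],[32,[0,0,0],[0,0,0]]]' >/dev/null
python3 -c "
from h import *
c=status();np.savez('pics/w8.npz',**c)"
```

```text
22.4 pos [601.6  82.  289.3] F [ 0.5 -0.4 -0.8] needle 0.70 (68 px) tray blobs [495, 467] cup px 1425
```

Two balls are gone: needle 0.70, two blobs in the tray. Three more cycles should be safe, then I'll check each one.

```bash
python3 -m jog '[[32,[0.6,-3,0],[0,0,0]],[32,[0.6,-3,0],[0,0,0]],[32,[0.2,-1,0],[0,0,0]],[32,[0.2,-1,0],[0,0,0]],[32,[0.2,-1,0],[0,0,0]],[32,[0.2,-1,0],[0,0,0]],[32,[-0.6,3,0],[0,0,0]],[32,[-0.6,3,0],[0,0,0]],[32,[0,0,0],[0,0,0]],[32,[0,0,0],[0,0,0]]]' >/dev/null
python3 -m jog '[[32,[0,0,0],[0,0,0]],[32,[0,0,0],[0,0,0]],[32,[0,0,0],[0,0,0]],[32,[0,0,0],[0,0,0]],[32,[0,0,0],[0,0,0]]]' >/dev/null
python3 -c "
from h import *
status()"
```

```text
23.95 pos [602.4  78.  289.3] F [-0.1 -0.8 -0.1] needle 0.70 (68 px) tray blobs [488, 462] cup px 1323
```

```bash
python3 -m jog '[[32,[0.6,-3,0],[0,0,0]],[32,[0.6,-3,0],[0,0,0]],[32,[0.2,-1,0],[0,0,0]],[32,[0.2,-1,0],[0,0,0]],[32,[0.2,-1,0],[0,0,0]],[32,[0.2,-1,0],[0,0,0]],[32,[-0.6,3,0],[0,0,0]],[32,[-0.6,3,0],[0,0,0]],[32,[0,0,0],[0,0,0]],[32,[0,0,0],[0,0,0]]]' >/dev/null
python3 -m jog '[[32,[0,0,0],[0,0,0]],[32,[0,0,0],[0,0,0]],[32,[0,0,0],[0,0,0]],[32,[0,0,0],[0,0,0]],[32,[0,0,0],[0,0,0]]]' >/dev/null
python3 -c "
from h import *
status()"
```

```text
25.5 pos [603.2  74.  289.3] F [ 0.1 -1.3 -0.1] needle 0.68 (69 px) tray blobs [490, 474] cup px 1013
```

```bash
python3 -m jog '[[32,[0.6,-3,0],[0,0,0]],[32,[0.6,-3,0],[0,0,0]],[32,[0.2,-1,0],[0,0,0]],[32,[0.2,-1,0],[0,0,0]],[32,[0.2,-1,0],[0,0,0]],[32,[0.2,-1,0],[0,0,0]],[32,[-0.6,3,0],[0,0,0]],[32,[-0.6,3,0],[0,0,0]],[32,[0,0,0],[0,0,0]],[32,[0,0,0],[0,0,0]]]' >/dev/null
python3 -m jog '[[32,[0,0,0],[0,0,0]],[32,[0,0,0],[0,0,0]],[32,[0,0,0],[0,0,0]],[32,[0,0,0],[0,0,0]],[32,[0,0,0],[0,0,0]]]' >/dev/null
python3 -c "
from h import *
status()"
```

```text
27.05 pos [604.   70.  289.3] F [ 1.1 -0.1  0.3] needle 0.67 (65 px) tray blobs [500, 477] cup px 618
```

```bash
python3 -m jog '[[32,[0.6,-3,0],[0,0,0]],[32,[0.6,-3,0],[0,0,0]],[32,[0.2,-1,0],[0,0,0]],[32,[0.2,-1,0],[0,0,0]],[32,[0.2,-1,0],[0,0,0]],[32,[0.2,-1,0],[0,0,0]],[32,[-0.6,3,0],[0,0,0]],[32,[-0.6,3,0],[0,0,0]],[32,[0,0,0],[0,0,0]],[32,[0,0,0],[0,0,0]]]' >/dev/null
python3 -m jog '[[32,[0,0,0],[0,0,0]],[32,[0,0,0],[0,0,0]],[32,[0,0,0],[0,0,0]],[32,[0,0,0],[0,0,0]],[32,[0,0,0],[0,0,0]]]' >/dev/null
python3 -c "
from h import *
c=status();cv2.imwrite('pics/w9.png',c['pixels'][:,:,::-1])"
```

```text
28.6 pos [604.8  66.  289.3] F [-0.8  0.4  0.5] needle 1.09 (80 px) tray blobs [506, 514, 480] cup px 0
```

View pics/w9.png

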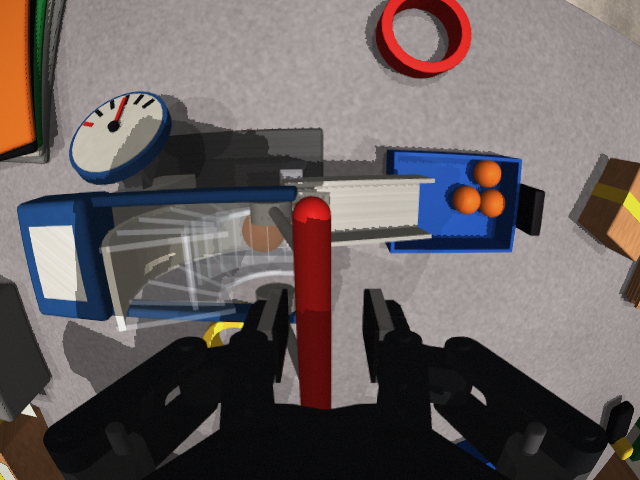

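Picture: three balls at (487,173), (466,199) and (490,203) in the tray, needle on the third black mark, chute still over the tray. Now I push the cup back with the front finger.

```bash
python3 -m jog '[[32,[-0.9,4,0],[0,0,0]],[32,[-0.9,4,0],[0,0,0]],[32,[-0.7,3,0],[0,0,0]],[32,[-0.7,3,0],[0,0,0]],[32,[-0.7,3,0],[0,0,0]],[32,[-0.7,3,0],[0,0,0]],[32,[-0.7,3,0],[0,0,0]],[32,[-0.7,3,0],[0,0,0]],[32,[-0.7,3,0],[0,0,0]],[32,[-0.7,3,0],[0,0,0]]]'
python3 -m jog '[[32,[-0.7,3,0],[0,0,0]],[32,[-0.7,3,0],[0,0,0]],[32,[-0.7,3,0],[0,0,0]],[32,[-0.7,3,0],[0,0,0]],[32,[-0.7,3,0],[0,0,0]],[32,[-0.7,3,0],[0,0,0]],[32,[-0.7,3,0],[0,0,0]],[32,[-0.7,3,0],[0,0,0]],[32,[-0.7,3,0],[0,0,0]],[32,[-0.7,3,0],[0,0,0]]]'
python3 -m jog '[[32,[-0.4,2,0],[0,0,0]],[32,[-0.4,2,0],[0,0,0]],[32,[-0.4,2,0],[0,0,0]],[32,[-0.2,1,0],[0,0,0]],[32,[-0.2,1,0],[0,0,0]],[32,[0,1,0],[0,0,0]],[32,[0,0,0],[0,0,0]]]'
python3 -c "
from h import *
status()"
```

```text
clock: 29.6
position: [597.3, 98.2, 289.4]
orientation: [[0.21, -0.978, -0.0], [-0.978, -0.21, -0.0], [0.0, 0.0, -1.0]]
contact_force: [-0.3, -1.1, 1.5]
grip_width: 0.375
clock: 30.6
position: [590.4, 128.2, 289.3]
orientation: [[0.21, -0.978, 0.0], [-0.978, -0.21, -0.0], [0.0, -0.0, -1.0]]
contact_force: [1.2, -1.2, -0.1]
grip_width: 0.376
clock: 31.3
position: [588.7, 137.1, 289.3]
orientation: [[0.21, -0.978, -0.0], [-0.978, -0.21, 0.0], [-0.0, 0.0, -1.0]]
contact_force: [0.1, -1.3, 0.3]
grip_width: 0.378
31.35 pos [588.7 137.1 289.2] F [-0.9 -1.  -0.3] needle 1.36 (95 px) tray blobs [426, 856] cup px 0
```

Not yet at the stop; the force is still only about 1 N. I continue in 1 mm rows until it rises.

```bash
for i in 1; do python3 -m jog '[[32,[-0.2,1,0],[0,0,0]],[32,[-0.2,1,0],[0,0,0]],[32,[-0.2,1,0],[0,0,0]],[32,[0,0,0],[0,0,0]]]'; done; python3 -m jog '[[32,[-0.2,1,0],[0,0,0]],[32,[0,0,0],[0,0,0]]]'
```

```text
clock: 31.75
position: [588.1, 140.2, 289.3]
orientation: [[0.21, -0.978, -0.0], [-0.978, -0.21, 0.0], [-0.0, 0.0, -1.0]]
contact_force: [-0.6, -0.9, -0.4]
grip_width: 0.374
clock: 31.95
position: [588.0, 141.1, 289.3]
orientation: [[0.21, -0.978, -0.0], [-0.978, -0.21, 0.0], [-0.0, 0.0, -1.0]]
contact_force: [-0.2, -1.4, -0.5]
grip_width: 0.372
```

```bash
python3 -m jog '[[32,[-0.2,1,0],[0,0,0]],[32,[0,0,0],[0,0,0]]]'|grep -E 'pos|for'; python3 -m jog '[[32,[-0.2,1,0],[0,0,0]],[32,[0,0,0],[0,0,0]]]'|grep -E 'pos|for'; python3 -m jog '[[32,[-0.2,1,0],[0,0,0]],[32,[0,0,0],[0,0,0]]]'|grep -E 'pos|for'
python3 -c "
from h import *
status()"
```

```text
position: [587.8, 142.1, 289.3]
contact_force: [0.3, -0.7, -0.3]
position: [587.6, 143.1, 289.3]
contact_force: [-0.8, -1.6, 0.2]
position: [587.4, 144.1, 289.3]
contact_force: [-0.6, -1.7, -1.1]
32.6 pos [587.4 144.1 289.3] F [ 0.5 -2.4 -1.7] needle 2.02 (122 px) tray blobs [415, 848] cup px 0
```

```bash
cat >> h.py <<'E'
def barx(c):
    W=wcloud(c); q=W-np.array([602,91,0]); a=q[...,:2]@np.array([.212,-.977]); b=q[...,:2]@np.array([.977,.212])
    k=reds(c)&(q[...,2]>295)&(q[...,2]<345)&(np.abs(b)<52)&(np.abs(a)<90); k&=(b>15)&(b<45); return np.median(a[k]).round(1),np.median(q[...,2][k]).round(1),k.sum()
E
python3 -m jog '[[32,[-0.2,1,0],[0,0,0]],[32,[0,0,0],[0,0,0]]]'|grep -E 'pos|for'; python3 -m jog '[[32,[-0.2,1,0],[0,0,0]],[32,[0,0,0],[0,0,0]]]'|grep -E 'pos|for'
python3 -c "
from h import *
for f in ('w1','w2','w5'): print(f,barx(load('%s'%f)))
print(barx(status()))"
```

```text
position: [587.2, 145.1, 289.3]
contact_force: [-1.0, -1.6, -1.4]
position: [587.0, 145.7, 289.3]
contact_force: [0.1, -4.3, -0.8]
w1 (np.float64(-41.0), np.float64(317.7), np.int64(1075))
w2 (np.float64(-39.2), np.float64(317.6), np.int64(2972))
w5 (np.float64(-23.0), np.float64(323.1), np.int64(3233))
33.05 pos [587.1 145.7 289.3] F [ 1.2 -4.3  0.1] needle 2.21 (136 px) tray blobs [412, 840] cup px 0
(np.float64(-46.6), np.float64(323.6), np.int64(3312))
```

The force jumped to 4.3 N, so the stop is reached. One more mm for certainty, then I back off to centre the fingers, open, lift and check.

```bash
python3 -m jog '[[32,[-0.2,1,0],[0,0,0]],[32,[0,0,0],[0,0,0]],[32,[0,0,0],[0,0,0]]]'|grep -E 'pos|for'
python3 -m jog '[[32,[0.6,-3,0],[0,0,0]],[32,[0.8,-4,0],[0,0,0]],[32,[0.8,-3,0],[0,0,0]],[32,[0,0,0],[0,0,0]],[32,[0,0,0],[0,0,0]],[32,[0,0,0],[0,0,0]],[32,[0,0,0],[0,0,0]],[32,[0,0,0],[0,0,0]],[32,[0,0,0],[0,0,0]],[32,[0,0,0],[0,0,0]]]'|grep -E 'pos|for'
python3 -c "
from h import *
print(barx(status()))"
```

```text
position: [587.0, 145.8, 289.3]
contact_force: [1.6, -8.4, -0.7]
position: [589.0, 137.0, 289.3]
contact_force: [-0.6, -0.4, 0.8]
34.4 pos [589.  137.  289.3] F [ 0.1 -0.4  0.7] needle 1.13 (88 px) tray blobs [420, 851] cup px 0
(np.float64(-46.2), np.float64(319.9), np.int64(3178))
```

```bash
python3 -m jog '[[32,[0,0,5],[0,0,0]],[32,[0,0,15],[0,0,0]],[32,[0,0,25],[0,0,0]],[32,[0,0,25],[0,0,0]],[32,[0,0,20],[0,0,0]],[32,[0.7,-1.7,0],[0,0,0]],[32,[0.7,-1.7,0],[0,0,0]],[32,[0.7,-1.7,0],[0,0,0]],[32,[0.7,-1.7,0],[0,0,0]],[32,[0,0,0],[0,0,0]]]'|grep -E 'pos|for'
python3 -m jog '[[32,[0,0,0],[0,0,0]],[32,[0,0,0],[0,0,0]],[32,[0,0,0],[0,0,0]],[32,[0,0,0],[0,0,0]]]'|grep -E 'pos|for'
python3 -c "
from h import *
c=status();print(barx(c),barx(load('w1')));cv2.imwrite('pics/w10.png',c['pixels'][:,:,::-1])"
```

```text
position: [591.8, 129.9, 378.6]
contact_force: [0.8, 0.8, -0.3]
position: [591.8, 130.2, 379.4]
contact_force: [0.4, -0.3, -0.4]
35.85 pos [591.8 130.2 379.3] F [-0.  -0.   0.3] needle 1.17 (52 px) tray blobs [307, 321, 290] cup px 0
(np.float64(-45.9), np.float64(319.9), np.int64(1079)) (np.float64(-41.0), np.float64(317.7), np.int64(1075))
```

View pics/w10.png

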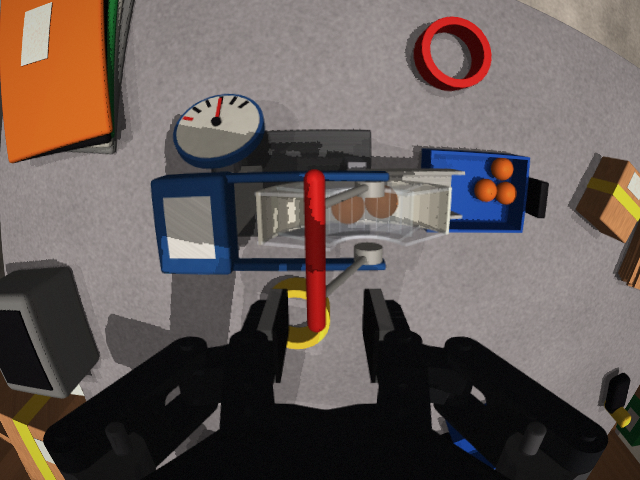

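Final view: three balls sit in the tray at (502,169), (485,190) and (506,193), two are in the cup at (347,208) and (381,203), and the needle is on the third mark. The tray is still under the chute end, nothing else I can see has moved, and the gripper is clear above the bar. Handing in.

```bash
python3 -c "
from h import *
arm.job_done(); print(arm.observe()['clock'])"
```

```text
the job is handed in; nothing more can be done
the job is handed in; nothing more can be done
```

I slid the small blue tray under the chute end and tipped the cup in 4 mm steps with the fingers straddling the bar. I then pushed the cup back to its stop and handed in at about 36 s.

The last checks showed:
- **Balls:** three lie in the tray and two are still in the cup.
- **Dial:** with nothing touching the cup, the needle reads about 1.17 and sits on the third black mark.
- **Tray:** its front end overlaps the chute end by about 30 mm.
- **Cup:** the force rose from 4 to 8 N with no further movement, so I take it to be fully upright at its stop.
- **Robot and bystanders:** the gripper is clear above the bar. The red tape and parcel look unmoved. The yellow tape is mostly hidden behind the bar and gripper in the last view, and I never worked near it.

**Disagreements:**
- The bar ended about 5 mm further back than at the start. The likely cause is that the cup started slightly off its stop, since the dial and chute positions put the stand's origin 4 to 7 mm further back than I had assumed.
- My needle measurement read about 0.36 rad per ball instead of 0.4. I therefore relied on the dial's marks and the ball count.
- The automatic count of balls in the cup read zero once the third ball had gone, because the two left sit behind the clear cheek. I counted those two in the pictures instead.

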